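Draw a blotting cassette out of the transfer module and lay it in the rocker tray

TASK

The transfer is finished and the blot is washed in its cassette: draw the gel cassette with the blue latch clips straight up out of its slots in the transfer module and lay it flat on the floor of the tray on the rocking shaker, black panel underneath. The rocker has stopped at some slant, so feel for the tray, and let the cassette down gently all the way rather than letting either end of it fall, for a jolt shifts the membrane. The module must stay standing where it is with the red-clipped cassette still fully home in it, and the bottles and the timer are to be left alone.

Things in the scene. Friction and masses are not known exactly. Their poses are not given: they have to be found in the camera images.
- blue_cassette: blue-clipped gel cassette: a flat closed rigid plate 10 mm thick (x), 100 mm wide (y), 112 mm tall (z), about 0.16 kg; black grid panel on its -x face, pale grey grid on its +x face. Origin: middle of its lower (hinge) edge; z points to the upper (latch) edge. It stands upright in one of the module's two slots
- blue_cassette_top (a point): middle of the upper (latch) edge of the blue-clipped cassette, 112 mm above its origin; the edge is bare 20 mm to either side of it, then come the two blue latch clips, 24 mm wide
- blue_cassette_mid (a point): centre of the blue-clipped cassette, 56 mm above its origin
- blue_cassette_hinge_edge (a point): middle of the lower (hinge) edge of the blue-clipped cassette, its origin
- red_cassette: the other cassette, the same but with red latch clips; stands in the other slot and stays there
- transfer_module: electrode module, loose, about 0.9 kg, 124 (x) by 130 mm (y): a 10 mm base, grooved grey cheeks at y = +-44 to +-60 mm, 90 mm high, a black electrode panel at x = -58 and a red one at x = +58 mm, 79 mm high (plug pins at y = +46 mm: 99 mm). Origin: centre of the underside. The cassettes' black faces look to -x
- slot_black (a point): top of the module's slot next to its black panel (x = -27 mm), mid width, 85 mm above the bench where the grooves end. Grooves are 12.5 mm wide for the 10 mm cassette, 1.5 mm play at either edge; a cassette stands on the base (10 mm) with its top at 122 mm. Either slot may hold either cassette
- slot_red (a point): the same for the slot next to the red panel (x = +27 mm)
- rocker: mini rocking shaker, fixed, pale grey base 140 (x) by 180 mm (y). Origin: centre of its underside; its y lies roughly across in front of the robot. On it a steel tray rocks about an axis along x (point rocker_axis); base and tray are heavy and geared, the tray does not give way
- rocker_axis (a point): middle of the rocking axis, 60 mm above the bench. When level, the tray floor lies 8 mm above it and the wall tops 22 mm above it; tray 160 (x) by 200 mm (y) outside, 154 by 194 inside, walls 14 mm high inside. The tray has stopped at an unreported slant of up to 11.5 degrees either way (one y end up, the other down)
- timer: white digital timer 60 x 66 x 17 mm lying on the bench, not to be disturbed; origin under its centre
- amber_bottle: amber glass bottle with black cap, 46 mm across, 92 mm tall, not to be disturbed; origin under its centre
- buffer_bottle: bottle with a blue cap, 60 mm across, 128 mm tall, not to be disturbed; origin under its centre

How it is judged:
By the outcome, as a careful person would: the job done as asked, in the order asked, and still so for the second after the job is handed in, with the robot touching nothing.
It also fails if it takes over 53 s, if anything falls off the work surface, if the arm or the gripper's body presses on something with over 40 N, if the wrist force passes 120 N, or if a joint passes its speed limit or range.

ROBOT

A 6-joint arm with a two-finger parallel gripper is mounted at the origin on a cart in front of the work surface, level with it; the furniture and walls round the work are solid. World frame = base frame: x ahead of the robot, y to its left, z up, the work surface at z = 0. Lengths are in mm, angles in rad, forces in N, time in s.
With the tool pointing down it reaches from about 375 to 925 mm from the base axis. Payload 5.7 kg.
Tool frame: the origin (TCP) lies at the very end of the fingers, on their centre line; the grasp point (between the pads) lies env.hold_point_z behind it (env.hold_point_z is the distance from the TCP to the grasp point, in mm); x points along the fingers, z is the direction in which the jaws open and shut, and the axes are right-handed (so a half turn about x gives the same grasp; the last joint's range is limited). The gripper opens to 88 mm and grips with 3 to 60 N. Pads are 20 mm wide; open, the fingers measure 115 mm over their backs; the gripper's body (75 mm by 178 mm) begins 61 mm behind the grasp point.
Start: joints at [-1.248, 0.359, 1.51, -0, 1.272, -0.115], TCP at [254.35, -543.386, 222.623] pointing down, gripper open.
Joint ranges: [-2.97, 2.97], [-1.01, 2.36], [0.21, 2.38], [-0.96, 4.11], [0.2, 2.71], [-2.98, 2.98]. Speed limits (rad/s): [2.39, 2.39, 3.14, 3.14, 3.14, 3.14].

INTERFACE

Orientations are given as a 3x3 rotation matrix whose columns are the frame's x, y, z axes.
In Python, from station import readout, viewer, job, env gives the robot as it stands. The module is installed in compiled form; this text tells all that it offers.
- The arm moves only by the tool servo_tool, never from a script. Its argument "plan" is one flat list of numbers, 7 for each row, row after row: the shift along the world's x, y, z in m, then the turn, a rotation vector about the world's x, y, z in degrees, then the closure, from 0 (fully open) to 1 (shut). A call has 1 to 12 rows; each row is the pose to reach, as a shift and turn from the pose commanded when the call began; what a row does not reach only later rows make up. A row lasts 1/12 s, in which the tool goes at most 41.7 mm and 7.16 degrees, less where a joint would pass 70% of its speed; a pose out of reach is approached as far as the arm can. A call with a gripper value outside its range is refused whole. The fingers move at their own pace and stop on an object; "newtons" is the grip in N (left out, the last holds). Time passes only in rows, so rows that repeat a pose let the fingers close. It gives the time, the measured TCP pose, the force and the opening at its end, in the units of the state.
- readout.get_obs(): the state, without advancing time (a new reading comes with each control period).
- viewer.camera(name): name is "scene" or "top" or "wrist"; returns a dict with "pixels" (480x640x3 uint8, red, green, blue), "fx", "fy", "cx", "cy" (pixels), "dist_coeffs" ([k1, k2, p1, p2, k3] as OpenCV has them; the pictures are not rectified), "cam_to_world" (4x4, takes a point from camera to world coordinates). Camera axes: x right, y down, z forward; pixel columns grow to the right and rows downward; lengths in mm; the calibration is good to about 2 mm. A picture is of the moment at which its call begins. There is no depth.
- job.job_done(): hands the job in, once; it reports no verdict.
The state is a dict: "clock": time; "joints": joint angles; "dq": joint speeds; "tau": joint torques, N m; "eef_pos": TCP position; "orientation": TCP orientation; "contact_force": force on the tool from outside, world axes, zero at the start; "torque": the same for the moment, N m; "opening": finger opening in mm.
Only numpy, scipy, OpenCV 4.12 (cv2) and the standard library are available. Lean on these libraries where they do the work, as an engineer would, in place of code of your own. Each camera call takes 0.05 s, during which the arm holds its last target. There are 200 camera calls.

## Working session

There is one attempt and no reset: what is moved stays moved. The work goes in short steps, Python scripts to look and compute and a tool call to move; the robot and the scene stay as the last step left them, time stands still between calls to the robot, and variables do not carry over. Pictures are saved under pics/ and viewed, about 8 in all and at most 12, crops included, and the job is handed in when it is done.

Besides the shell and the picture viewer there is one more tool, called after "Emit:" as a command line: name --argument value ..., lists and objects as JSON in quotes. servo_tool: Moves the arm, as the interface text tells. Its arguments: {"type":"object","properties":{"plan":{"type":"array","items":{"type":"number"}},"newtons":{"type":"number"}},"required":["plan"]}

```bash
mkdir -p pics; cat > h.py <<'E'
import numpy as np, cv2
from station import readout, viewer, job, env
def snap(n,f):
    c=viewer.camera(n); cv2.imwrite('pics/'+f,c['pixels'][:,:,::-1]); np.savez('pics/'+f+'.npz',**{k:np.array(v) for k,v in c.items()}); return c
def load(f): return dict(np.load('pics/'+f+'.npz'))
def K(c): return np.array([[c['fx'],0,c['cx']],[0,c['fy'],c['cy']],[0,0,1]],float)
def pix(c,uv,z):
    """pixels -> world at height z"""
    p=cv2.undistortPoints(np.array(uv,float).reshape(-1,1,2),K(c),np.array(c['dist_coeffs'],float)).reshape(-1,2)
    T=np.array(c['cam_to_world']); d=np.c_[p,np.ones(len(p))]@T[:3,:3].T; o=T[:3,3]
    z=np.broadcast_to(z,len(p)); return o+d*((z-o[2])/d[:,2])[:,None]
def proj(c,P):
    T=np.linalg.inv(np.array(c['cam_to_world'])); r,_=cv2.Rodrigues(T[:3,:3])
    return cv2.projectPoints(np.array(P,float).reshape(-1,3),r,T[:3,3],K(c),np.array(c['dist_coeffs'],float))[0].reshape(-1,2)
E
python3 - <<'E'
from h import *
for n in('top','scene'):
    c=snap(n,n+'1.png'); print(n,np.round(c['cam_to_world'],3).tolist(),c['fx'])
o=readout.get_obs();print(o,env.hold_point_z)
E
```

```text
top [[-0.014, -0.992, 0.125, 455.476], [-1.0, 0.014, -0.004, 224.824], [0.003, -0.125, -0.992, 1203.093], [0.0, 0.0, 0.0, 1.0]] 467.5963158669171
scene [[-0.805, -0.332, 0.491, -51.663], [-0.592, 0.471, -0.653, 1091.567], [-0.015, -0.817, -0.576, 876.386], [0.0, 0.0, 0.0, 1.0]] 619.3206031875362
{'clock': 0.1, 'joints': array([-1.24806863e+00,  3.59443494e-01,  1.51130120e+00,  2.04940594e-05,
        1.27252368e+00, -1.15134680e-01]), 'dq': array([ 0.00087216, -0.00223115, -0.0012676 ,  0.00185475,  0.0003518 ,
        0.00129343]), 'tau': array([ 3.77316637e-04, -5.16356063e+01, -2.71407080e+01,  6.75976672e-02,
        2.76172394e-02, -2.43310660e-05]), 'eef_pos': array([ 254.18584435, -542.81327878,  221.89615933]), 'orientation': array([[-5.12883878e-04,  9.05662708e-01,  4.23998581e-01],
       [ 1.59541998e-03,  4.23998838e-01, -9.05661327e-01],
       [-9.99998596e-01,  2.11956716e-04, -1.66237455e-03]]), 'contact_force': array([-1.2678391 , -0.58485357, -1.12058223]), 'torque': array([-0.01657298,  0.0376214 ,  0.01889332]), 'opening': 87.54919846351456} 18.700000000000003
```

View pics/top1.png

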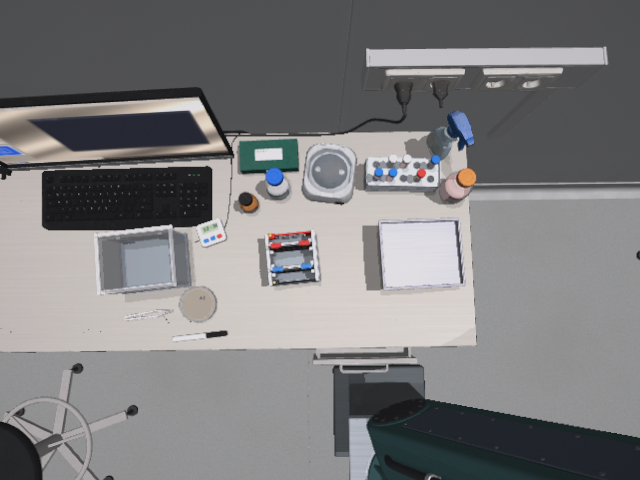

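View pics/scene1.png

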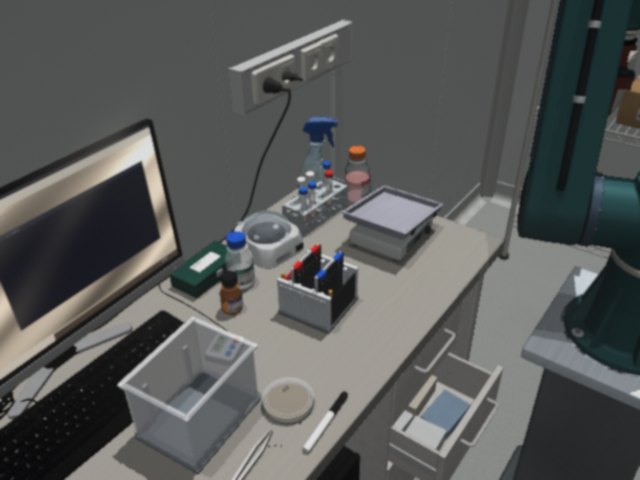

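Top view: the module is at about (292,258), with the blue cassette in the near slot and red in the far one. The rocker tray is at about (421,254), the timer at (211,233), and the bottles at (248,203) and (276,182).

```bash
python3 - <<'E'
from h import *
i=cv2.imread('pics/top1.png'); s=cv2.imread('pics/scene1.png')
a=cv2.resize(i[210:300,255:475],(792,324),interpolation=cv2.INTER_CUBIC)
b=cv2.resize(s[180:335,270:450],(312*180//155*1,270),interpolation=cv2.INTER_CUBIC)
o=np.zeros((600,792,3),np.uint8);o[:324]=a;o[325:595,:b.shape[1]]=b
cv2.imwrite('pics/crop1.png',o)
E
```

```text
(no output)
```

View pics/crop1.png

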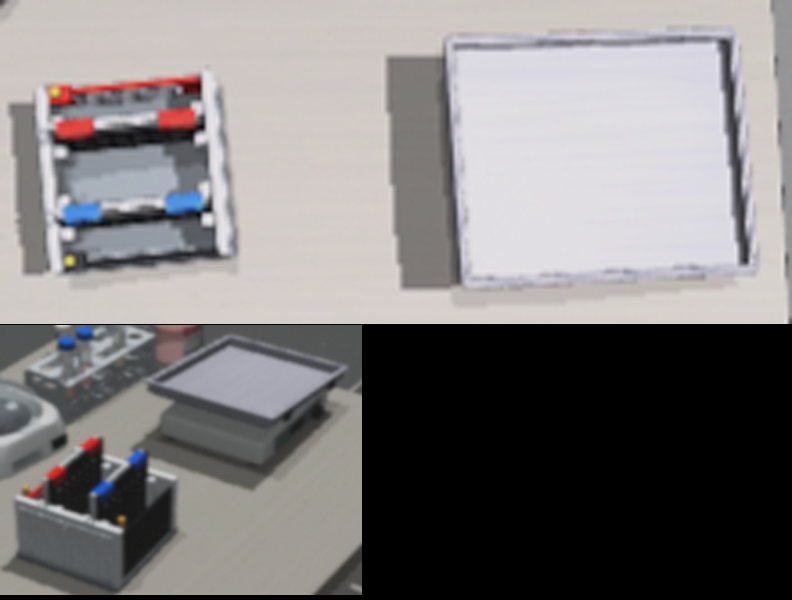

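```bash
python3 - <<'E'
from h import *
from scipy.optimize import least_squares
t=load('top1.png');s=load('scene1.png')
A=np.array([[82,213],[184,203]])/3.6+[255,210]
p=pix(t,A,122);print('clips',p,p.mean(0),np.linalg.norm(p[0]-p[1]),np.degrees(np.arctan2(*(p[0]-p[1])[:2])))
A=np.array([[75,128],[177,119]])/3.6+[255,210];p=pix(t,A,122);print('red',p.mean(0))
A=np.array([[42,88],[210,70],[231,255],[52,270]])/3.6+[255,210];q=pix(t,A,90);print('cheeks',q.round(1).tolist(),q.mean(0))
# tray outer top corners order (+x+y),(+x-y),(-x-y),(-x+y)
ut=np.array([[448,38],[733,30],[755,268],[464,286]])/3.6+[255,210]
us=np.array([[149,57],[232,13],[346,45],[274,93]])/[362/180,270/155]+[270,180]
L=np.array([[80,100,22],[80,-100,22],[-80,-100,22],[-80,100,22]],float)
def W(v,P):
    x,y,yaw,a=v[:4]; c,s_=np.cos(a),np.sin(a)
    Rx=np.array([[1,0,0],[0,c,-s_],[0,s_,c]]);c,s_=np.cos(yaw),np.sin(yaw)
    return P@Rx.T@np.array([[c,-s_,0],[s_,c,0],[0,0,1]]).T+[x,y,60]
for m in (0,1,2):
  f=lambda v:np.r_[(proj(t,W(v,L))-ut).ravel()*(m!=2),(proj(s,W(v,L))-us).ravel()*(m!=1)]
  r=least_squares(f,[500,-50,0,0],x_scale=[10,10,.1,.1]);print(m,r.x[:2],np.degrees(r.x[2:]),f(r.x).round(1))
q=pix(t,[[211,233],[248,203],[276,182]],[17,92,128]);print(q)
E
```

```text
clips [[513.88510949 320.63320115 122.        ]
 [519.38051127 255.15414036 122.        ]] [516.63281038 287.89367075 122.        ] 65.70925995029815 -4.797368464498651
red [571.20928127 292.05442889 122.        ]
cheeks [[599.2, 349.9, 90.0], [609.8, 237.8, 90.0], [486.6, 225.5, 90.0], [478.4, 343.3, 90.0]] [543.50388994 289.11255604  90.        ]
0 [547.43836623 -18.40395195] [2.25843137 8.53363106] [-0.5  1.9 -1.1  1.7 -1.3  0.8 -0.2  0.1 -0.2 -2.3 -0.8 -2.3  0.  -2.8
 -0.7 -1.8]
1 [550.13520253 -20.76533985] [2.24105812 6.8673922 ] [-0.1  0.9  0.   0.4 -0.1 -0.3  0.2 -1.  -0.  -0.  -0.  -0.  -0.  -0.
 -0.  -0. ]
2 [541.53509452 -10.11637488] [2.2742581  9.24073223] [-0.   0.  -0.   0.  -0.   0.  -0.   0.   0.  -0.4 -0.6  0.1  0.6 -0.2
 -0.1  0.3]
[[614.34105455 500.53842555  17.        ]
 [676.1645688  394.7952521   92.        ]
 [718.31318356 323.73486982 128.        ]]
```

Tray fit: centre about (549,−20), yaw about 2.2°, +y end up by 7–9°. Blue cassette top is at about (517,288), yaw about 4.7°.

My plan is to grip the cassette from above and draw it up. Then I turn it −92° so its hinge edge lies level against the low (−y) wall, and lower it with a finger under the latch edge.

Emit:
servo_tool --plan '[0.226,0.413,0.03,0,0,60,0.5,0.226,0.413,0.03,0,0,60,0.5,0.226,0.413,0.03,0,0,60,0.5,0.226,0.413,0.03,0,0,60,0.5,0.226,0.413,0.03,0,0,60,0.5,0.226,0.413,0.03,0,0,60,0.5,0.226,0.413,0.03,0,0,60,0.5,0.226,0.413,0.03,0,0,60,0.5,0.226,0.413,0.03,0,0,60,0.5,0.226,0.413,0.03,0,0,60,0.5,0.226,0.413,0.03,0,0,60,0.5,0.226,0.413,0.03,0,0,60,0.5]' --newtons 25

```text
clock: 1.1
eef_pos: [482.1, -125.8, 252.8]
orientation: [[0.001, 0.083, 0.997], [0.002, 0.997, -0.083], [-1.0, 0.002, 0.001]]
contact_force: [0.2, 0.3, -0.0]
opening: 44.2
```

Emit:
servo_tool --plan '[0.037,0.418,-0.02,0,0,9.5,0.5,0.037,0.418,-0.02,0,0,9.5,0.5,0.037,0.418,-0.02,0,0,9.5,0.5,0.037,0.418,-0.02,0,0,9.5,0.5,0.037,0.418,-0.02,0,0,9.5,0.5,0.037,0.418,-0.02,0,0,9.5,0.5,0.037,0.418,-0.02,0,0,9.5,0.5,0.037,0.418,-0.02,0,0,9.5,0.5,0.037,0.418,-0.02,0,0,9.5,0.5,0.037,0.418,-0.02,0,0,9.5,0.5,0.037,0.418,-0.02,0,0,9.5,0.5,0.037,0.418,-0.02,0,0,9.5,0.5]'

```text
clock: 2.1
eef_pos: [516.8, 289.8, 231.8]
orientation: [[-0.001, -0.084, 0.996], [-0.0, 0.996, 0.084], [-1.0, -0.0, -0.001]]
contact_force: [0.2, -0.0, -0.1]
opening: 43.8
```

```bash
python3 - <<'E'
from h import *
c=snap('wrist','w1.png');o=readout.get_obs();print(o['eef_pos'],o['joints'].round(3),o['opening'],o['contact_force'])
e=o['eef_pos'];print('tcp px',proj(c,[e]));print(np.round(c['cam_to_world'],2).tolist())
E
```

```text
[516.70467977 287.9927318  231.88032228] [ 0.392  0.34   1.516 -0.     1.288  0.31 ] 43.64652685480035 [-0.35283876  0.27872238 -0.22409783]
tcp px [[318.61880778 304.95616058]]
[[1.0, 0.08, 0.02, 510.81], [0.08, -0.96, -0.25, 359.42], [-0.0, 0.25, -0.97, 394.41], [0.0, 0.0, 0.0, 1.0]]
```

View pics/w1.png

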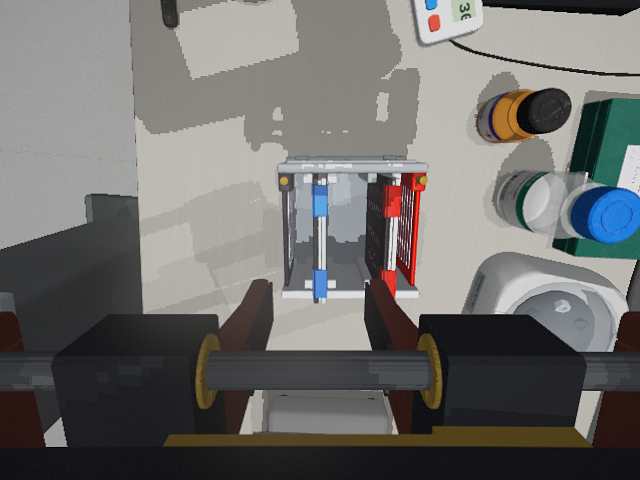

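The wrist view shows the blue clips at (320,201) and (320,283), with the bare edge between them at column 320. The red cassette is at column about 391.

```bash
python3 - <<'E'
from h import *
c=load('w1.png');p=pix(c,[[320.3,201],[320,283.5],[320,241.5]],122);print(p,p[:2].mean(0),np.linalg.norm(p[0]-p[1]))
i=c['pixels'].astype(int);m=(i[...,2]>150)&(i[...,0]<110);m[:180]=0;m[302:]=0;m[:,:305]=0;m[:,335:]=0
for a,b in((180,240),(240,302)):
    y,x=np.nonzero(m[a:b]);print(x.mean(),y.mean()+a,y.min()+a,y.max()+a,x.min(),x.max()); 
    print(pix(c,[[x.mean(),y.mean()+a]],122))
E
```

```text
[[514.86448636 323.75440347 122.        ]
 [520.23358745 258.1788014  122.        ]
 [517.30264593 292.53200962 122.        ]] [517.54903691 290.96660244 122.        ] 65.79503654293507
319.5290023201856 200.58236658932714 185 216 312 327
[[514.26106859 324.0181568  122.        ]]
319.8820224719101 283.19662921348316 270 297 313 326
[[520.11808468 258.42663951 122.        ]]
```

Emit:
servo_tool --plan '[0.0005,0.003,-0.04,0,0,0.2,0.5,0.0005,0.003,-0.08,0,0,0.2,0.5,0.0005,0.003,-0.11,0,0,0.2,0.5,0.0005,0.003,-0.125,0,0,0.2,0.5,0.0005,0.003,-0.134,0,0,0.2,0.5,0.0005,0.003,-0.134,0,0,0.2,0.5,0.0005,0.003,-0.134,0,0,0.2,0.65,0.0005,0.003,-0.134,0,0,0.2,0.75,0.0005,0.003,-0.134,0,0,0.2,0.85,0.0005,0.003,-0.134,0,0,0.2,1,0.0005,0.003,-0.134,0,0,0.2,1,0.0005,0.003,-0.134,0,0,0.2,1]'

```text
clock: 3.15
eef_pos: [518.0, 290.8, 99.4]
orientation: [[0.001, -0.084, 0.997], [0.0, 0.997, 0.084], [-1.0, 0.0, 0.001]]
contact_force: [-0.9, 0.5, 5.5]
opening: 9.6
```

Emit:
servo_tool --plan '[0,0,0,0,0,0,1,0,0,0.003,0,0,0,1,0,0,0.008,0,0,0,1,0,0,0.015,0,0,0,1,0,0,0.023,0,0,0,1,0,0,0.03,0,0,0,1]'

```text
clock: 3.65
eef_pos: [518.1, 290.7, 129.6]
orientation: [[0.0, -0.083, 0.997], [0.0, 0.997, 0.083], [-1.0, 0.0, 0.0]]
contact_force: [0.4, 0.4, -1.5]
opening: 9.6
```

Emit:
servo_tool --plan '[0,0,0.015,0,0,0,1,0,0,0.03,0,0,0,1,0,0,0.045,0,0,0,1,0,0,0.06,0,0,0,1,0,0,0.075,0,0,0,1,0,0,0.09,0,0,0,1,0,0,0.105,0,0,0,1,0,0,0.125,0,0,0,1,0,0,0.125,0,0,0,1]'

```text
clock: 4.4
eef_pos: [520.0, 291.6, 258.2]
orientation: [[0.007, -0.083, 0.996], [0.003, 0.997, 0.083], [-1.0, 0.002, 0.007]]
contact_force: [0.6, 0.6, -1.4]
opening: 9.5
```

```bash
python3 - <<'E'
from h import *
c=snap('scene','s2.png');o=readout.get_obs();print(o['eef_pos'],o['contact_force'],o['torque'])
i=c['pixels'][:,:,::-1]; cv2.imwrite('pics/s2c.png',cv2.resize(i[100:350,220:520],(780,600)[0:1]*1+(600,),interpolation=cv2.INTER_CUBIC)[:600])
E
```

```text
[519.34865273 291.25130376 256.13704761] [-0.13882936  0.69342976 -1.02982726] [-0.01070523 -0.10811482  0.01441666]
```

View pics/s2c.png

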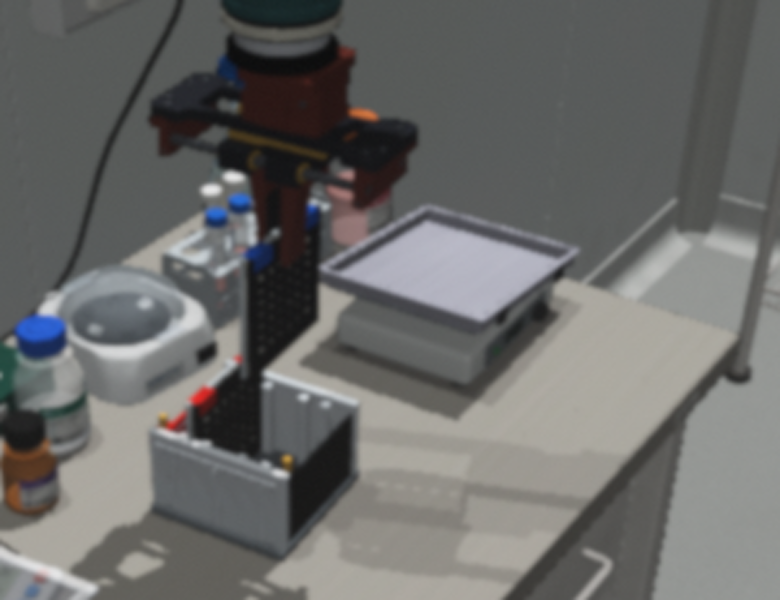

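The cassette is clear of the module at about z 165, with the red one home and the module in place. Now I carry it over and yaw it.

Emit:
servo_tool --plan '[0.003,-0.03,0,0,0,-7,1,0.006,-0.06,0,0,0,-14,1,0.009,-0.09,0,0,0,-21,1,0.012,-0.12,0,0,0,-28,1,0.015,-0.155,0,0,0,-35,1,0.018,-0.19,0,0,0,-42,1,0.021,-0.225,0,0,0,-49,1,0.024,-0.26,0,0,0,-56,1,0.027,-0.295,0,0,0,-63,1,0.03,-0.32,0,0,0,-70,1,0.033,-0.34,0,0,0,-77,1,0.034,-0.351,0,0,0,-84,1]'

```text
clock: 5.45
eef_pos: [551.5, -63.0, 252.3]
orientation: [[-0.001, 0.984, 0.179], [-0.0, 0.179, -0.984], [-1.0, -0.001, 0.0]]
contact_force: [-0.2, -0.6, -1.8]
opening: 9.8
```

```bash
python3 - <<'E'
from h import *
from scipy.spatial.transform import Rotation as R
o=readout.get_obs();print(o['eef_pos'],o['joints'].round(3));M=o['orientation']
# remaining turn: first finish yaw, then tilt -t about tray x
yaw=np.radians(2.24);ax=np.array([np.cos(yaw),np.sin(yaw),0])
z0=-np.array([-np.sin(yaw),np.cos(yaw),0]) # tool z = grey direction = -tray y
base=np.c_[[0,0,-1],np.cross(z0,[0,0,-1]),z0]
for t in (0,20,30,40,45,50,60): 
    G=R.from_rotvec(-np.radians(t)*ax).as_matrix()@base
    print(t,R.from_matrix(G@M.T).as_rotvec(degrees=True).round(1))
E
```

```text
[551.48164976 -62.9746712  252.34241971] [-2.380e-01  2.690e-01  1.567e+00 -1.000e-03  1.307e+00  1.153e+00]
0 [ 0.  -0.1 -8.1]
20 [-19.9  -2.3  -8. ]
30 [-29.8  -3.4  -7.9]
40 [-39.8  -4.5  -7.7]
45 [-44.7  -5.   -7.6]
50 [-49.7  -5.5  -7.5]
60 [-59.7  -6.6  -7.3]
```

Emit:
servo_tool --plan '[0,0.005,-0.012,-6.6,-0.8,-1.3,1,0,0.01,-0.025,-13.2,-1.5,-2.6,1,0,0.015,-0.037,-19.9,-2.3,-3.9,1,0,0.02,-0.05,-26.5,-3,-5.2,1,0,0.025,-0.062,-33.1,-3.8,-6.4,1,0,0.03,-0.074,-39.8,-4.5,-7.7,1,0,0.03,-0.074,-39.8,-4.5,-7.7,1,0,0.03,-0.074,-39.8,-4.5,-7.7,1]'

```text
clock: 6.12
eef_pos: [550.4, -28.8, 176.5]
orientation: [[0.025, 0.999, 0.047], [-0.642, 0.052, -0.765], [-0.767, -0.011, 0.642]]
contact_force: [1.3, -0.4, -2.1]
opening: 10.0
```

```bash
cat > st.py <<'E'
from h import *
o=readout.get_obs();e=o['eef_pos'];M=o['orientation'];h=e+89.4*M[:,0]
print('t',round(o['clock'],2),'tcp',e.round(1),'op',round(o['opening'],1),'F',o['contact_force'].round(2),'T',o['torque'].round(3));print('tilt',np.degrees(np.arccos(-M[2,0])).round(1),'hinge mid',h.round(1),'toolx',M[:,0].round(3),'z',M[:,2].round(3)); print(o['joints'].round(2))
E
python3 - <<'E'
from st import *
c=snap('wrist','w2.png');snap('scene','s3.png')
E
```

```text
t 6.12 tcp [550.4 -28.8 176.5] op 10.0 F [ 1.31 -0.45 -2.11] T [ 0.544  0.046 -0.021]
tilt 40.0 hinge mid [552.6 -86.2 108. ] toolx [ 0.025 -0.642 -0.767] z [ 0.047 -0.765  0.642]
[ 0.26  0.49  1.69 -0.72  1.25  2.11]
```

View pics/w2.png

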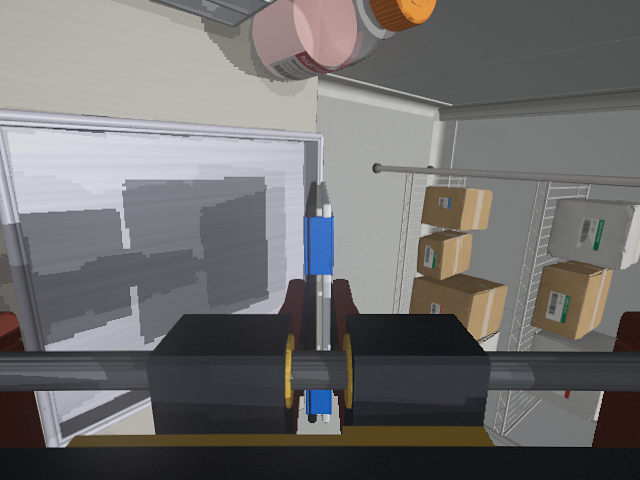

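The cassette is tilted 40°, grey side up, over the tray. The tray's far corners are at about (322,133) and (3,111) and the near-left corner at (50,445). I'll use these to refine the tray pose.

```bash
python3 - <<'E'
from h import *
from scipy.optimize import least_squares
t=load('top1.png');w=load('w2.png')
ut=np.array([[448,38],[733,30],[755,268],[464,286]])/3.6+[255,210]
uw=np.array([[2,111],[323,133],[50,446]])
L=np.array([[80,100,22],[80,-100,22],[-80,-100,22],[-80,100,22]],float)
def W(v,P):
    x,y,yaw,a=v[:4]; c,s_=np.cos(a),np.sin(a)
    Rx=np.array([[1,0,0],[0,c,-s_],[0,s_,c]]);c,s_=np.cos(yaw),np.sin(yaw)
    return P@Rx.T@np.array([[c,-s_,0],[s_,c,0],[0,0,1]]).T+[x,y,60]
for k in (0,1):
  f=lambda v:np.r_[k*(proj(t,W(v,L))-ut).ravel(),.5*(proj(w,W(v,L[[0,1,3]]))-uw).ravel()]
  r=least_squares(f,[549,-20,0.04,.14],x_scale=[10,10,.1,.1]);print(r.x[:2],np.degrees(r.x[2:]),f(r.x).round(1))
  print('low wall floor',W(r.x,np.array([[0,-97,8.]])), 'at -75',W(r.x,np.array([[0,-75,8.]])))
E
```

```text
[550.45792954 -18.7932047 ] [0.82539248 9.00386702] [ 0.  -0.  -0.   0.  -0.   0.  -0.  -0.  -1.5 -0.9 -0.8  3.5  1.8 -1.2]
low wall floor [[ 551.85606295 -115.83988759   52.72081303]] at -75 [[551.54305107 -94.11323106  56.1638378 ]]
[550.52941349 -19.36266515] [1.19400897 8.36818564] [ 0.4 -0.1 -0.1  1.2 -1.5  0.3 -0.6 -1.9 -1.9 -0.1 -0.3  3.1  2.6 -1.7]
low wall floor [[ 552.5534288  -116.47311399   53.7980577 ]] at -75 [[552.09987625 -94.71206754  56.99979905]]
```

Emit:
servo_tool --plan '[0,-0.004,-0.012,0,0,0,1,0,-0.008,-0.026,0,0,0,1,0,-0.01,-0.036,0,0,0,1,0,-0.01,-0.039,0,0,0,1,0,-0.01,-0.039,0,0,0,1,0,-0.01,-0.039,0,0,0,1]'

```text
clock: 6.72
eef_pos: [552.0, -41.0, 141.1]
orientation: [[0.027, 0.999, 0.037], [-0.642, 0.046, -0.765], [-0.766, -0.003, 0.643]]
contact_force: [1.1, -0.8, -0.8]
opening: 10.2
```

```bash
python3 st.py
```

```text
t 6.72 tcp [552.  -41.  141.1] op 10.2 F [ 1.11 -0.83 -0.8 ] T [0.523 0.025 0.033]
tilt 40.0 hinge mid [554.4 -98.4  72.6] toolx [ 0.027 -0.642 -0.766] z [ 0.037 -0.765  0.643]
[ 0.24  0.53  1.72 -0.75  1.18  2.17]
```

Emit:
servo_tool --plan '[0,0,-0.003,0,0,0,1,0,0,-0.006,0,0,0,1,0,0,-0.008,0,0,0,1,0,0,-0.009,0,0,0,1,0,0,-0.01,0,0,0,1,0,0,-0.011,0,0,0,1,0,0,-0.011,0,0,0,1]'

```text
clock: 7.3
eef_pos: [551.8, -40.3, 129.4]
orientation: [[0.027, 0.999, 0.038], [-0.642, 0.047, -0.765], [-0.766, -0.004, 0.643]]
contact_force: [-0.1, -0.1, -1.6]
opening: 10.1
```

```bash
python3 st.py
```

```text
t 7.3 tcp [551.8 -40.3 129.4] op 10.1 F [-0.15 -0.12 -1.6 ] T [ 0.497  0.063 -0.038]
tilt 40.0 hinge mid [554.2 -97.7  61. ] toolx [ 0.027 -0.642 -0.766] z [ 0.038 -0.765  0.643]
[ 0.24  0.55  1.73 -0.76  1.16  2.19]
```

Not touching yet (−1.6 N is just the weight). I'll feel downward in 0.7 mm steps.

Emit:
servo_tool --plan '[0,0,-0.0007,0,0,0,1,0,0,-0.0014,0,0,0,1,0,0,-0.002,0,0,0,1,0,0,-0.0025,0,0,0,1,0,0,-0.0025,0,0,0,1]'

```text
clock: 7.72
eef_pos: [552.1, -40.4, 128.4]
orientation: [[0.028, 0.999, 0.037], [-0.643, 0.047, -0.764], [-0.765, -0.003, 0.644]]
contact_force: [-1.9, 4.8, 8.9]
opening: 10.0
```

```bash
python3 st.py|head -2
```

```text
t 7.72 tcp [552.1 -40.4 128.4] op 10.0 F [-1.86  4.78  8.89] T [-0.192  0.316 -0.347]
tilt 40.1 hinge mid [554.6 -97.9  60. ] toolx [ 0.028 -0.643 -0.765] z [ 0.037 -0.764  0.644]
```

Contact: floor at about z 56.8 for y −94, which matches the prediction. Next I slide towards the low wall with light contact.

Emit:
servo_tool --plan '[0,0,0.001,0,0,0,1,0,-0.003,0.0005,0,0,0,1,0,-0.006,0,0,0,0,1,0,-0.008,-0.0005,0,0,0,1,0,-0.009,-0.0005,0,0,0,1,0,-0.01,-0.0005,0,0,0,1,0,-0.01,-0.0005,0,0,0,1]'

```text
clock: 8.3
eef_pos: [552.7, -50.7, 127.1]
orientation: [[0.029, 0.999, 0.037], [-0.643, 0.047, -0.765], [-0.766, -0.002, 0.643]]
contact_force: [1.4, 2.1, 5.1]
opening: 9.8
```

```bash
python3 st.py|head -2
```

```text
t 8.3 tcp [552.7 -50.7 127.1] op 9.8 F [1.41 2.06 5.12] T [-0.07  -0.236  0.115]
tilt 40.0 hinge mid [ 555.3 -108.1   58.7] toolx [ 0.029 -0.643 -0.766] z [ 0.037 -0.765  0.643]
```

Emit:
servo_tool --plan '[0,-0.0007,0,0,0,0,1,0,-0.0014,0,0,0,0,1,0,-0.0021,-0.0003,0,0,0,1,0,-0.0028,-0.0004,0,0,0,1,0,-0.0035,-0.0005,0,0,0,1,0,-0.004,-0.0005,0,0,0,1]'

```text
clock: 8.8
eef_pos: [552.6, -54.4, 126.6]
orientation: [[0.029, 0.999, 0.038], [-0.642, 0.047, -0.765], [-0.766, -0.002, 0.643]]
contact_force: [0.6, 3.9, 6.0]
opening: 9.8
```

```bash
python3 st.py|head -2
```

```text
t 8.8 tcp [552.6 -54.4 126.6] op 9.8 F [0.6  3.95 6.04] T [ 0.021 -0.139  0.017]
tilt 40.0 hinge mid [ 555.2 -111.8   58.2] toolx [ 0.029 -0.642 -0.766] z [ 0.038 -0.765  0.643]
```

Emit:
servo_tool --plan '[0,-0.0007,-0.0001,0,0,0,1,0,-0.0014,-0.0002,0,0,0,1,0,-0.0021,-0.0003,0,0,0,1,0,-0.0028,-0.0004,0,0,0,1,0,-0.0028,-0.0004,0,0,0,1]'

```text
clock: 9.22
eef_pos: [553.0, -55.9, 126.6]
orientation: [[0.03, 0.999, 0.036], [-0.641, 0.047, -0.766], [-0.767, -0.0, 0.642]]
contact_force: [-1.4, 12.0, 11.4]
opening: 9.6
```

```bash
python3 st.py|head -2
```

```text
t 9.22 tcp [553.  -55.9 126.6] op 9.6 F [-1.4  11.96 11.37] T [ 0.547  0.238 -0.335]
tilt 39.9 hinge mid [ 555.6 -113.2   58.1] toolx [ 0.03  -0.641 -0.767] z [ 0.036 -0.766  0.642]
```

The low wall is felt (Fy 12 N). I'll back the preload off, then open gradually while holding the lower finger under the cassette.

Emit:
servo_tool --plan '[0,0.0012,0.0008,0,0,0,1,0,0.0012,0.0008,0,0,0,1,0,0.0012,0.0008,0,0,0,0.88,0,0.0012,0.0008,0,0,0,0.85,0,0,0.0018,0,0,0,0.82,0,-0.001,0.0026,0,0,0,0.79,0,-0.002,0.0034,0,0,0,0.76,0,-0.003,0.0042,0,0,0,0.73,0,-0.004,0.005,0,0,0,0.7,0,-0.0045,0.0055,0,0,0,0.7]' --newtons 10

```text
clock: 10.05
eef_pos: [551.7, -62.0, 131.3]
orientation: [[0.027, 0.999, 0.038], [-0.642, 0.046, -0.765], [-0.766, -0.004, 0.643]]
contact_force: [0.3, -0.5, -1.2]
opening: 26.2
```

```bash
python3 - <<'E'
from st import *
snap('scene','s4.png');snap('wrist','w4.png')
i=cv2.imread('pics/s4.png')[100:280,270:470]; w=cv2.imread('pics/w4.png')
cv2.imwrite('pics/s4c.png',np.hstack([cv2.resize(i,(400,360),interpolation=cv2.INTER_CUBIC),cv2.resize(w[100:460,100:500],(400,360))]))
E
```

```text
t 10.05 tcp [551.7 -62.  131.3] op 26.2 F [ 0.25 -0.49 -1.21] T [0.321 0.028 0.051]
tilt 40.0 hinge mid [ 554.1 -119.4   62.8] toolx [ 0.027 -0.642 -0.766] z [ 0.038 -0.765  0.643]
[ 0.21  0.54  1.75 -0.77  1.14  2.17]
```

View pics/s4c.png

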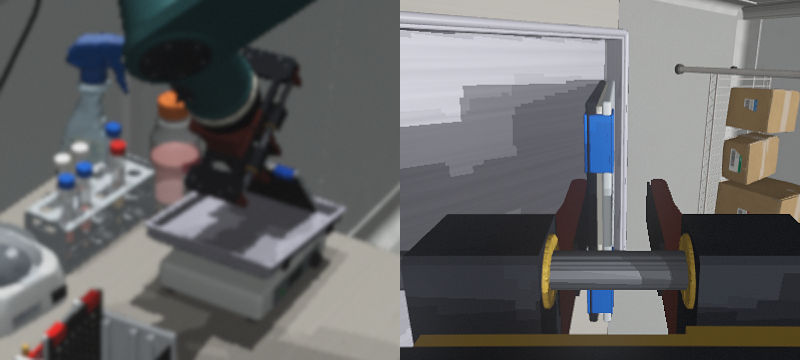

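The cassette rests on the lower finger (left in the wrist view, black side against it) with its hinge at the low wall. The upper finger is free. I'll keep opening with the lower finger held still.

Emit:
servo_tool --plan '[0,-0.001,0.0008,0,0,0,0.64,0,-0.003,0.0025,0,0,0,0.58,0,-0.005,0.0042,0,0,0,0.52,0,-0.007,0.006,0,0,0,0.46,0,-0.009,0.0076,0,0,0,0.4,0,-0.011,0.0092,0,0,0,0.34,0,-0.013,0.011,0,0,0,0.28,0,-0.015,0.0126,0,0,0,0.22,0,-0.017,0.0143,0,0,0,0.16,0,-0.019,0.016,0,0,0,0.1,0,-0.0206,0.0173,0,0,0,0.09,0,-0.0206,0.0173,0,0,0,0.09]'

```text
clock: 11.15
eef_pos: [551.9, -82.6, 148.8]
orientation: [[0.028, 0.999, 0.038], [-0.642, 0.047, -0.765], [-0.766, -0.003, 0.643]]
contact_force: [0.6, -0.1, -0.8]
opening: 79.9
```

```bash
cat > plan.py <<'E'
from st import *
from scipy.spatial.transform import Rotation as R
import sys
W=o['opening']; H=np.array([-110,55.]); T=13.5
t0=np.degrees(np.arccos(-M[2,0])); 
f=e[1:]+W/2*np.array([np.cos(np.radians(t0)),-np.sin(np.radians(t0))])
d=np.array([np.sin(np.radians(t0)),np.cos(np.radians(t0))])
print('lower tip',f.round(1),'alpha if flat',np.degrees(np.arctan2(*(f-H)[::-1])).round(1),'s',112-np.linalg.norm(f-H))
ax=np.array([np.cos(np.radians(2)),np.sin(np.radians(2)),0])
def row(al,t,s):
    a,tt=np.radians([al,t]);E=H+112*np.array([np.cos(a),np.sin(a)]);d=np.array([np.sin(tt),np.cos(tt)])
    tip=E-s*d; out=tip+T*np.array([np.cos(tt),-np.sin(tt)])
    tcp=tip+W/2*np.array([-np.cos(tt),np.sin(tt)]); up=tip+W*np.array([-np.cos(tt),np.sin(tt)])
    fl=lambda p:p[1]-(54.2+(p[0]+116.5)*np.tan(np.radians(8.5)))
    dT=R.from_rotvec(np.radians(t0-t)*ax).as_rotvec(degrees=True)
    print(al,t,s,'shift',(tcp-e[1:]).round(1),'rot',dT.round(1),'tip/out/up over floor',fl(tip).round(1),fl(out).round(1),fl(up).round(1))
E
python3 - <<'E'
from plan import *
for a,t,s in [(50,40,22),(46,37,22),(42,34,22),(38,31,22),(34,28,22),(30,25,22),(26,22,20),(22,18,16),(19,14,12),(16,10,9),(13,7,6),(11,5,4),(9.5,5,2),(8.5,5,0)]: row(a,t,s)
E
```

```text
t 11.15 tcp [551.9 -82.6 148.8] op 79.9 F [ 0.62 -0.14 -0.79] T [0.446 0.024 0.002]
tilt 40.0 hinge mid [ 554.4 -140.    80.4] toolx [ 0.028 -0.642 -0.766] z [ 0.038 -0.765  0.643]
[ 0.17  0.5   1.75 -0.78  1.14  2.12]
lower tip [-52.  123.1] alpha if flat 49.6 s 22.49960359402381
50 40 22 shift [-0.2  0.8] rot [0. 0. 0.] tip/out/up over floor 60.1 49.9 120.7
46 37 22 shift [ 5.2 -6.8] rot [3.  0.1 0. ] tip/out/up over floor 53.2 43.4 110.8
42 34 22 shift [ 10.4 -14.8] rot [6.  0.2 0. ] tip/out/up over floor 45.9 36.7 100.5
38 31 22 shift [ 15.2 -23.2] rot [9.  0.3 0. ] tip/out/up over floor 38.4 29.7 89.8
34 28 22 shift [ 19.8 -31.9] rot [12.   0.4  0. ] tip/out/up over floor 30.7 22.6 78.8
30 25 22 shift [ 24.1 -40.9] rot [15.   0.5  0. ] tip/out/up over floor 22.8 15.2 67.4
26 22 20 shift [ 28.7 -48.3] rot [18.   0.6  0. ] tip/out/up over floor 16.5 9.5 57.5
22 18 16 shift [ 33.5 -54.7] rot [22.   0.8  0. ] tip/out/up over floor 11.8 5.7 47.8
19 14 12 shift [ 36.8 -59.3] rot [26.   0.9  0. ] tip/out/up over floor 9.3 4.0 40.2
16 10 9 shift [ 39.3 -64.9] rot [30.  1.  0.] tip/out/up over floor 6.0 1.6 31.6
13 7 6 shift [ 41.3 -69.7] rot [33.   1.2  0. ] tip/out/up over floor 2.9 -0.8 24.5
11 5 4 shift [ 42.4 -73. ] rot [35.   1.2  0. ] tip/out/up over floor 0.8 -2.4 19.7
9.5 5 2 shift [ 43.1 -73.9] rot [35.   1.2  0. ] tip/out/up over floor -0.2 -3.3 18.7
8.5 5 0 shift [ 43.5 -73.8] rot [35.   1.2  0. ] tip/out/up over floor -0.2 -3.4 18.7
```

Emit:
servo_tool --plan '[0,0.0026,-0.0034,1.5,0,0,0.09,0,0.0052,-0.0068,3,0.1,0,0.09,0,0.0078,-0.0108,4.5,0.1,0,0.09,0,0.0104,-0.0148,6,0.2,0,0.09,0,0.0128,-0.019,7.5,0.2,0,0.09,0,0.0152,-0.0232,9,0.3,0,0.09,0,0.0175,-0.0275,10.5,0.3,0,0.09,0,0.0198,-0.0319,12,0.4,0,0.09,0,0.022,-0.0364,13.5,0.4,0,0.09,0,0.0241,-0.0409,15,0.5,0,0.09,0,0.0241,-0.0409,15,0.5,0,0.09]'

```text
clock: 12.07
eef_pos: [551.6, -58.6, 107.2]
orientation: [[0.019, 0.999, 0.042], [-0.42, 0.046, -0.906], [-0.907, 0.0, 0.421]]
contact_force: [-0.8, 0.9, -0.5]
opening: 79.8
```

```bash
python3 - <<'E'
from plan import *
snap('wrist','w5.png');snap('scene','s5.png');snap('top','t5.png')
i=cv2.imread('pics/s5.png')[100:280,270:470]; w=cv2.imread('pics/w5.png')
cv2.imwrite('pics/s5c.png',np.hstack([cv2.resize(i,(360,360),interpolation=cv2.INTER_CUBIC),cv2.resize(w[100:460,80:520],(440,360))]))
for a,t,s in [(30,25,22),(28,23.5,21),(26,22,20),(24,20,18),(22,18,16),(20,15,13),(18,12,10),(16,10,9),(14,8,6)]: row(a,t,s)
E
```

```text
t 12.07 tcp [551.6 -58.6 107.2] op 79.8 F [-0.77  0.92 -0.53] T [0.206 0.115 0.04 ]
tilt 24.9 hinge mid [553.4 -96.1  26.1] toolx [ 0.019 -0.42  -0.907] z [ 0.042 -0.906  0.421]
[ 0.06  0.47  1.77 -0.53  0.98  1.9 ]
lower tip [-22.4  90.4] alpha if flat 22.0 s 17.49848606777435
30 25 22 shift [0.1 0.7] rot [-0.1 -0.  -0. ] tip/out/up over floor 22.8 15.2 67.3
28 23.5 21 shift [ 2.5 -3. ] rot [1.4 0.  0. ] tip/out/up over floor 19.6 12.4 62.4
26 22 20 shift [ 4.8 -6.7] rot [2.9 0.1 0. ] tip/out/up over floor 16.5 9.5 57.4
24 20 18 shift [ 7.2 -9.9] rot [4.9 0.2 0. ] tip/out/up over floor 14.1 7.6 52.6
22 18 16 shift [  9.5 -13.1] rot [6.9 0.2 0. ] tip/out/up over floor 11.8 5.7 47.8
20 15 13 shift [ 11.9 -16.1] rot [9.9 0.3 0. ] tip/out/up over floor 10.4 4.9 42.5
18 12 10 shift [ 14.  -19.1] rot [12.9  0.4  0. ] tip/out/up over floor 9.0 4.3 37.3
16 10 9 shift [ 15.4 -23.3] rot [14.9  0.5  0. ] tip/out/up over floor 6.0 1.6 31.6
14 8 6 shift [ 16.9 -25.5] rot [16.9  0.6  0. ] tip/out/up over floor 4.9 1.0 27.8
```

View pics/s5c.png

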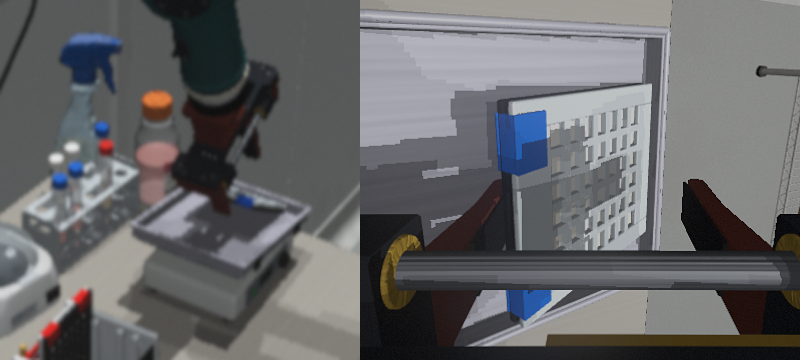

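The latch edge leans on the finger with the grey side up and the hinge at the low wall, as planned. Lowering continues.

Emit:
servo_tool --plan '[0,0.0013,-0.0015,0.7,0,0,0.09,0,0.0025,-0.003,1.4,0,0,0.09,0,0.0037,-0.0048,2.1,0,0,0.09,0,0.0048,-0.0067,2.9,0.1,0,0.09,0,0.006,-0.0083,3.9,0.1,0,0.09,0,0.0072,-0.0099,4.9,0.2,0,0.09,0,0.0084,-0.0115,5.9,0.2,0,0.09,0,0.0095,-0.0131,6.9,0.2,0,0.09,0,0.0107,-0.0146,8.4,0.3,0,0.09,0,0.0119,-0.0161,9.9,0.3,0,0.09,0,0.013,-0.0176,11.4,0.4,0,0.09,0,0.014,-0.0191,12.9,0.4,0,0.09]'

```text
clock: 13.22
eef_pos: [551.9, -44.2, 88.5]
orientation: [[0.014, 0.999, 0.045], [-0.207, 0.047, -0.977], [-0.978, 0.004, 0.208]]
contact_force: [-0.1, 0.8, -1.1]
opening: 79.8
```

```bash
python3 - <<'E'
from plan import *
snap('wrist','w6.png')
for a,t,s in [(18,12,10),(17,11,9),(16,10,8),(15,9,7),(14,8,6),(13,7,4.5),(12,6,3),(11,5,1)]: row(a,t,s)
E
```

```text
t 13.22 tcp [551.9 -44.2  88.5] op 79.8 F [-0.06  0.78 -1.12] T [0.172 0.04  0.015]
tilt 12.0 hinge mid [553.2 -62.7   1. ] toolx [ 0.014 -0.207 -0.978] z [ 0.045 -0.977  0.208]
[-0.06  0.46  1.77 -0.27  0.9   1.63]
lower tip [-5.1 80.2] alpha if flat 13.5 s 4.161032085312172
18 12 10 shift [-0.4 -0.4] rot [-0. -0. -0.] tip/out/up over floor 9.0 4.3 37.3
17 11 9 shift [ 0.4 -2. ] rot [1. 0. 0.] tip/out/up over floor 8.0 3.4 34.9
16 10 8 shift [ 1.2 -3.6] rot [2.  0.1 0. ] tip/out/up over floor 6.9 2.6 32.5
15 9 7 shift [ 1.9 -5.2] rot [3.  0.1 0. ] tip/out/up over floor 5.9 1.8 30.2
14 8 6 shift [ 2.5 -6.8] rot [4.  0.1 0. ] tip/out/up over floor 4.9 1.0 27.8
13 7 4.5 shift [ 3.2 -7.9] rot [5.  0.2 0. ] tip/out/up over floor 4.3 0.7 25.9
12 6 3 shift [ 3.7 -9. ] rot [6.  0.2 0. ] tip/out/up over floor 3.8 0.4 24.0
11 5 1 shift [ 4.3 -9.6] rot [7.  0.2 0. ] tip/out/up over floor 3.8 0.6 22.6
```

View pics/w6.png

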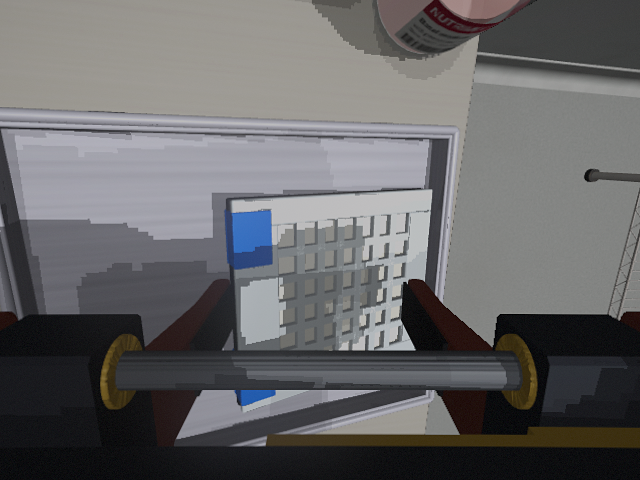

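Emit:
servo_tool --plan '[0,0.0004,-0.001,0.5,0,0,0.09,0,0.0008,-0.002,1,0,0,0.09,0,0.0012,-0.0028,1.5,0,0,0.09,0,0.0016,-0.0036,2,0.1,0,0.09,0,0.0019,-0.0044,2.5,0.1,0,0.09,0,0.0023,-0.0052,3,0.1,0,0.09,0,0.0026,-0.006,3.5,0.1,0,0.09,0,0.0029,-0.0068,4,0.1,0,0.09,0,0.0033,-0.0074,4.5,0.1,0,0.09,0,0.0036,-0.0079,5,0.2,0,0.09]'

```text
clock: 14.1
eef_pos: [551.7, -40.5, 80.5]
orientation: [[0.01, 0.999, 0.046], [-0.122, 0.046, -0.991], [-0.992, 0.004, 0.123]]
contact_force: [0.7, 0.6, -0.1]
opening: 80.3
```

```bash
python3 - <<'E'
from plan import *
for a,t,s in [(13,7,4.5),(12,5,4),(11,4,3),(10.5,3,2.5),(10,2,2),(9.5,2,1),(9,2,0)]: row(a,t,s)
E
```

```text
t 14.1 tcp [551.7 -40.5  80.5] op 80.3 F [ 0.71  0.57 -0.07] T [0.073 0.022 0.05 ]
tilt 7.1 hinge mid [552.6 -51.4  -8.2] toolx [ 0.01  -0.122 -0.992] z [ 0.046 -0.991  0.123]
[-0.11  0.46  1.77 -0.16  0.89  1.51]
lower tip [-0.7 75.6] alpha if flat 10.7 s 0.7595417741797093
13 7 4.5 shift [-0.7  0.1] rot [0.1 0.  0. ] tip/out/up over floor 4.3 0.7 26.0
12 5 4 shift [-0.3 -2.7] rot [2.1 0.1 0. ] tip/out/up over floor 2.8 -0.4 21.8
11 4 3 shift [ 0.2 -4.3] rot [3.1 0.1 0. ] tip/out/up over floor 1.8 -1.1 19.4
10.5 3 2.5 shift [ 0.4 -5.5] rot [4.  0.1 0. ] tip/out/up over floor 1.3 -1.4 17.5
10 2 2 shift [ 0.6 -6.7] rot [5.  0.2 0. ] tip/out/up over floor 0.8 -1.7 15.6
9.5 2 1 shift [ 0.8 -6.6] rot [5.  0.2 0. ] tip/out/up over floor 0.8 -1.7 15.6
9 2 0 shift [ 1.  -6.6] rot [5.  0.2 0. ] tip/out/up over floor 0.8 -1.7 15.6
```

```bash
python3 - <<'E'
from h import *
snap('wrist','w7.png');snap('scene','s7.png')
i=cv2.imread('pics/s7.png')[170:270,330:450]; w=cv2.imread('pics/w7.png')
cv2.imwrite('pics/s7c.png',np.hstack([cv2.resize(i,(380,480),interpolation=cv2.INTER_CUBIC),cv2.resize(w[160:420,160:400],(420,480))]))
E
```

```text
(no output)
```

View pics/s7c.png

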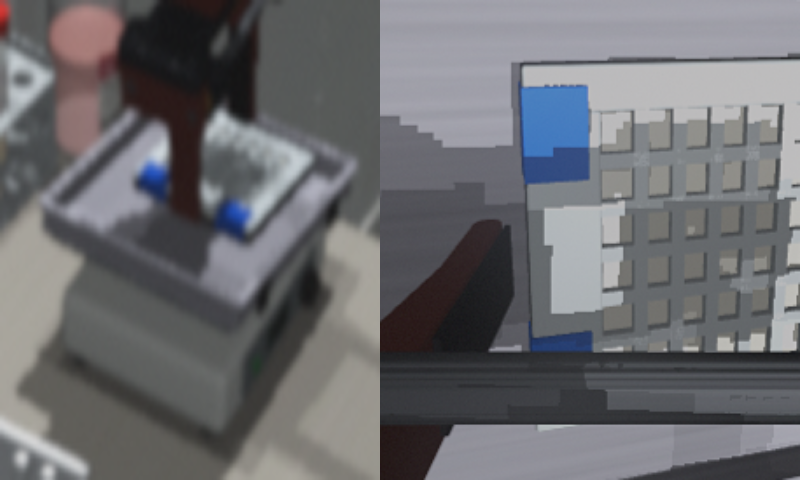

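```bash
python3 - <<'E'
from h import *
w=load('w7.png');s=load('s7.png')
def W(P,x=550.5,y=-19.4,yaw=1.2,a=8.5):
    from scipy.spatial.transform import Rotation as R
    return R.from_euler('ZX',[yaw,a],degrees=True).apply(P)+[x,y,60]
for r in (0,1,2,4):   # residual tilt about low wall
    a=np.radians(r);pts=[]
    for px,py,pz in [(50,112,10),(50,112,0),(-50,112,0),(50,0,10)]:
        pts.append([px+2,-97+py*np.cos(a)-pz*np.sin(a)+10*np.sin(a),8+py*np.sin(a)+pz*np.cos(a)])
    for c in (w,): print(r,proj(c,W(np.array(pts))).round(1).tolist(),W(np.array(pts))[1].round(1))
w6=load('w6.png')
print('meas w: top latch corner', 160+142*240/420,160+65*260/480)
# height of latch corner by triangulating w6? use parallax with scene instead
E
```

```text
0 [[246.5, 191.4], [244.7, 189.2], [249.3, 379.6], [466.1, 190.8]] [602.2  -4.7  70.1]
1 [[246.9, 191.9], [244.7, 189.6], [249.4, 381.8], [466.1, 190.8]] [602.2  -4.8  72.1]
2 [[247.4, 192.3], [244.7, 190.0], [249.5, 384.0], [466.1, 190.8]] [602.2  -5.   74. ]
4 [[248.7, 193.3], [245.1, 190.9], [249.9, 388.7], [466.1, 190.8]] [602.2  -5.4  77.9]
meas w: top latch corner 241.14285714285714 195.20833333333334
```

Emit:
servo_tool --plan '[0,0,-0.001,1,0,0,0.09,0,0.0002,-0.002,2,0,0,0.09,0,0.0002,-0.003,2.8,0.1,0,0.09,0,0.0004,-0.004,3.6,0.1,0,0.09,0,0.0005,-0.0045,4.2,0.1,0,0.09,0,0.0005,-0.005,5,0.2,0,0.09,0,0.0005,-0.005,5,0.2,0,0.09]'

```text
clock: 14.78
eef_pos: [551.9, -40.5, 75.5]
orientation: [[0.006, 0.999, 0.045], [-0.035, 0.045, -0.998], [-0.999, 0.005, 0.036]]
contact_force: [-0.2, -0.6, 1.0]
opening: 80.1
```

```bash
python3 - <<'E'
from plan import *
E
```

```text
t 14.78 tcp [551.9 -40.5  75.5] op 80.1 F [-0.2  -0.59  0.96] T [ 0.006 -0.013  0.016]
tilt 2.1 hinge mid [552.5 -43.6 -13.8] toolx [ 0.006 -0.035 -0.999] z [ 0.045 -0.998  0.036]
[-0.17  0.47  1.77 -0.04  0.89  1.38]
lower tip [-0.4 74.1] alpha if flat 9.9 s 0.7909070224172581
```

Emit:
servo_tool --plan '[0,0.0004,0,0,0,0,0.09,0,0.0008,0.0001,0,0,0,0.09,0,0.0012,0.0001,0,0,0,0.09,0,0.0016,0.0002,0,0,0,0.09,0,0.002,0.0003,0,0,0,0.09,0,0.0025,0.0004,0,0,0,0.09,0,0.003,0.0005,0,0,0,0.09,0,0.004,0.0006,0,0,0,0.09,0,0.005,0.0008,0,0,0,0.09,0,0.006,0.001,0,0,0,0.09,0,0.008,0.0013,0,0,0,0.09,0,0.01,0.0016,0,0,0,0.09]'

```text
clock: 15.78
eef_pos: [551.9, -29.9, 77.3]
orientation: [[0.007, 0.999, 0.046], [-0.036, 0.046, -0.998], [-0.999, 0.005, 0.037]]
contact_force: [0.4, 0.1, -0.2]
opening: 79.6
```

```bash
python3 - <<'E'
from plan import *
snap('wrist','w8.png');snap('scene','s8.png')
i=cv2.imread('pics/s8.png')[170:270,330:450]; w=cv2.imread('pics/w8.png')
cv2.imwrite('pics/s8c.png',np.hstack([cv2.resize(i,(380,480),interpolation=cv2.INTER_CUBIC),cv2.resize(w[160:420,160:400],(420,480))]))
E
```

```text
t 15.78 tcp [551.9 -29.9  77.3] op 79.6 F [ 0.43  0.12 -0.19] T [ 0.057 -0.003  0.022]
tilt 2.1 hinge mid [552.4 -33.2 -12.1] toolx [ 0.007 -0.036 -0.999] z [ 0.046 -0.998  0.037]
[-0.15  0.46  1.77 -0.04  0.9   1.4 ]
lower tip [ 9.8 75.8] alpha if flat 9.8 s -9.636561892604675
```

View pics/s8c.png

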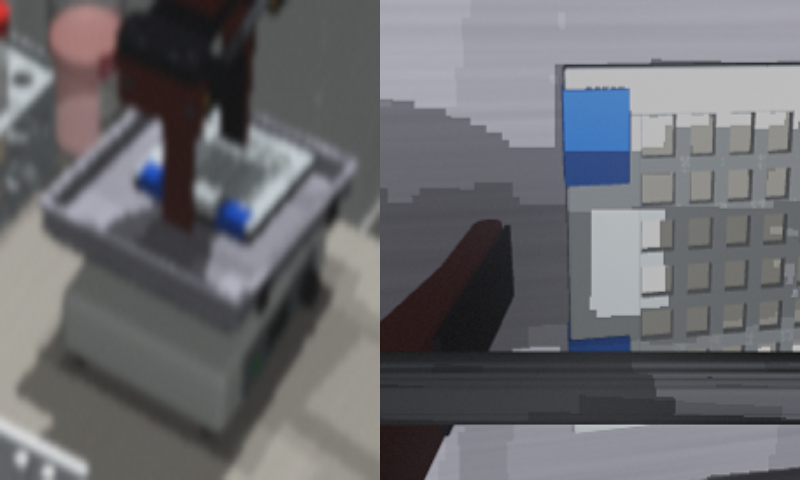

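The finger is clear and the cassette lies flat in the tray. I'll withdraw straight up.

Emit:
servo_tool --plan '[0,0,0.01,0,0,0,0.09,0,0,0.025,0,0,0,0.09,0,0,0.05,0,0,0,0.09,0,0,0.085,0,0,0,0.09,0,0,0.12,0,0,0,0.09,0,0,0.16,0,0,0,0.09,-0.03,-0.03,0.19,0,0,0,0.09,-0.05,-0.07,0.2,0,0,0,0.09,-0.07,-0.11,0.2,0,0,0,0.09,-0.09,-0.15,0.2,0,0,0,0.09,-0.1,-0.19,0.2,0,0,0,0.09,-0.1,-0.23,0.2,0,0,0,0.09]'

```text
clock: 16.88
eef_pos: [451.1, -244.9, 278.5]
orientation: [[0.007, 0.999, 0.046], [-0.037, 0.046, -0.998], [-0.999, 0.005, 0.037]]
contact_force: [1.7, 0.4, -0.0]
opening: 80.1
```

```bash
python3 - <<'E'
from st import *
t=snap('top','t9.png');s=snap('scene','s9.png')
i=cv2.imread('pics/t9.png')[200:300,250:475]; w=cv2.imread('pics/s9.png')[170:340,270:450]
a=cv2.resize(i,(720,320),interpolation=cv2.INTER_CUBIC);b=cv2.resize(w,(296,280),interpolation=cv2.INTER_CUBIC)
o=np.zeros((600,720,3),np.uint8);o[:320]=a;o[320:,:296]=b
k=cv2.resize(cv2.imread('pics/s9.png')[180:270,335:450],(420,280),interpolation=cv2.INTER_CUBIC);o[320:,300:]=k
cv2.imwrite('pics/f.png',o)
E
```

```text
t 16.88 tcp [ 451.1 -244.9  278.5] op 80.1 F [ 1.68  0.41 -0.04] T [0.056 0.002 0.022]
tilt 2.1 hinge mid [ 451.7 -248.2  189.2] toolx [ 0.007 -0.037 -0.999] z [ 0.046 -0.998  0.037]
[-0.61  0.17  1.63 -0.03  1.31  0.92]
```

View pics/f.png

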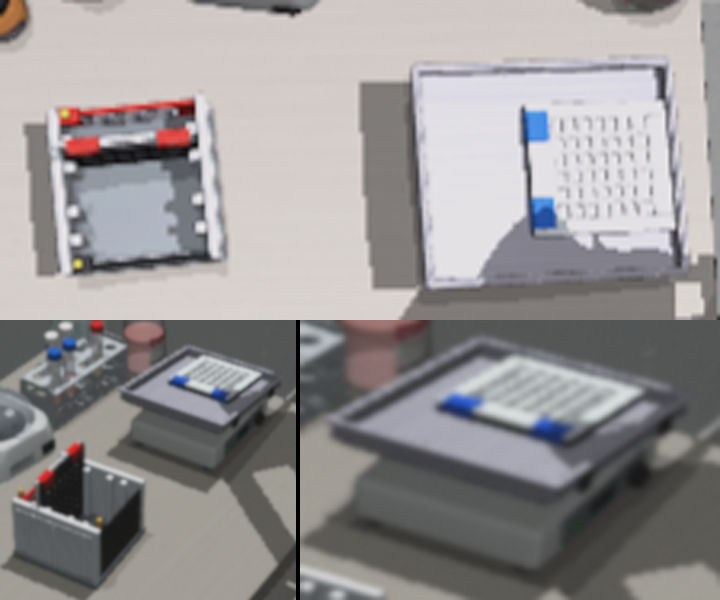

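The cassette is in the tray, grey side up, latch edge towards +y. The red cassette is still home and the module has not moved. I'll check flatness numerically against a flat-on-floor model.

```bash
python3 - <<'E'
from h import *
from scipy.spatial.transform import Rotation as R
from scipy.optimize import least_squares
t=load('t9.png');s=load('s9.png')
m=np.array([[523,106],[531,234],[676,228],[667,100]])/3.2+[250,200]
# scene, top(grey) face corners: (+x latch),(-x latch),(-x hinge),(+x hinge) from last panel
ms=np.array([[440,400],[565,435],[645,383],[505,352]])-[300,320]
ms=ms*[115/420,90/280]+[335,180]
def P(v):
    x,y,yaw,a=v; L=np.array([[50,112,10],[-50,112,10],[-50,0,10],[50,0,10.]])
    return R.from_euler('ZX',[yaw,a],degrees=True).apply(L)+[x,y,v5]
for v5 in (53.7,):
  for k in ((1,0),(0,1),(1,1)):
    f=lambda v:np.r_[k[0]*(proj(t,P(v))-m).ravel(),k[1]*(proj(s,P(v))-ms).ravel()]
    r=least_squares(f,[552,-116,2,8],x_scale=[10,10,1,1]);print(k,r.x.round(1),f(r.x).round(1))
a=cv2.cvtColor(cv2.imread('pics/top1.png'),6).astype(int);b=cv2.cvtColor(cv2.imread('pics/t9.png'),6).astype(int)
d=abs(a-b)>40
for n,(x0,y0,x1,y1) in dict(bottles=(235,165,292,215),timer=(195,218,228,248),module_far=(262,228,322,250)).items(): print(n,d[y0:y1,x0:x1].sum())
E
```

```text
(1, 0) [ 554.6 -120.2    1.4    1. ] [-0.2 -0.5 -0.   0.3  0.3  0.4 -0.  -0.2 -0.   0.   0.   0.  -0.   0.
  0.  -0. ]
(0, 1) [ 556.1 -115.5    3.6    6.6] [-0.   0.   0.   0.  -0.  -0.  -0.  -0.  -1.8 -0.3  1.6  0.3 -1.   0.3
  1.1 -0.5]
(1, 1) [ 555.4 -117.9    2.4    5.7] [-0.1 -0.6  0.7  0.5 -0.1  0.  -1.  -0.6 -1.8 -0.4  1.1  0.6 -0.5  0.2
  2.  -1. ]
bottles 0
timer 0
module_far 0
```

```bash
python3 - <<'E'
from h import *
from scipy.spatial.transform import Rotation as R
from scipy.optimize import least_squares
t=load('t9.png');s=load('s9.png')
m=np.array([[523,106],[531,234],[676,228],[667,100]])/3.2+[250,200]
ms=(np.array([[440,400],[565,435],[645,383],[505,352]])-[300,320])*[115/420,90/280]+[335,180]
L=np.array([[50,112,10],[-50,112,10],[-50,0,10],[50,0,10.]])
for n,z,a in(('A',53.8,8.5),('B',68,1.3)):
    P=lambda v:R.from_euler('ZX',[v[2],a],degrees=True).apply(L)+[v[0],v[1],z]
    for nm,c,q in(('top',t,m),('scene',s,ms)):
        r=least_squares(lambda v:(proj(c,P(v))-q).ravel(),[552,-116,2],x_scale=[10,10,1]);print(n,nm,r.x.round(1),r.cost.round(2),r.fun.round(1))
# wrist w8: row profile across hinge edge near +x corner
w=load('w8.png');PA=R.from_euler('ZX',[2,8.5],degrees=True).apply(np.array([[40,0,10],[40,-2,14],[46,0,10]]))+[553,-116.5,53.8];print(proj(w,PA).round(1))
PB=R.from_euler('ZX',[2,1.3],degrees=True).apply(np.array([[40,0,10]]))+[553,-117,68];print(proj(w,PB).round(1))
r=int(proj(w,PA)[0,1]);print(r,w['pixels'][r,440:520:2].mean(1).astype(int))
E
```

```text
A top [ 554.2 -116.8    1.7] 1.84 [ 0.6 -0.9  0.9  0.4 -0.5  0.5 -1.  -0.1]
A scene [ 554.7 -112.1    3.8] 5.24 [-1.8 -0.9  1.9 -0.3 -1.1  1.   0.9  0.2]
B top [ 553.4 -116.5    1.5] 1.09 [-0.5 -0.7 -0.3  0.6  0.5  0.6  0.2 -0.5]
B scene [ 549.  -104.3    2.9] 12.96 [-2.4  1.3  1.1  2.3 -0.3 -1.5  1.6 -2.6]
[[495.4 217.2]
 [504.4 218.4]
 [497.  205.2]]
[[509.6 222.4]]
217 [187 187 186 186 186 186 185 184 184 184 185 184 181 182 177 176 175 177
 178 176 174 173 174 172 167 175  88  54  53  89 165 127 129 169 167 155
 151 150 151 133]
```

```bash
python3 -c "
from station import job,readout
print(readout.get_obs()['clock'],job.job_done())"
```

```text
the job is handed in; nothing more can be done
16.9833 None
```

The blue-clipped cassette is lying flat on the rocker tray's floor, black panel down, and the job was handed in at 17 s of the 53 s allowed.

**What I did:**
- I drew the cassette straight up out of its slot, with only its own weight showing on the wrist.
- I turned it so the hinge edge was level, felt for the tray floor and then its low (−y) wall, and rested the hinge edge there. The highest force reading was about 16 N.
- I lowered the latch edge on the lower finger almost to the floor, slid the finger out and withdrew upward.

**Last checks:**
- **Cassette:** the final views show it in the tray with the grey grid up. The wrist camera puts the hinge edge inside the low wall, at the place expected for lying on the floor.
- **Module and red cassette:** the red cassette is still home in the module, and the compared far part of the module image was unchanged.
- **Bottles and timer:** the before-and-after images showed no change there.

**What disagreed:** I could not confirm flatness directly from the cameras.
- The fits gave a cassette slant of 1.0° from the top camera and 6.6° from the scene camera, against about 8.5° for the tray. These views are coarse.
- The top view alone fitted an edge perched on the wall slightly better. The scene and wrist views clearly fitted flat on the floor.
- Near the end the force reading could not show exactly when the latch edge left the finger. By my estimate the fingertip was then about 3 to 4 mm above the floor.

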